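Load the roll-top cool-down cabinet with instrument cases and set its fan timer

ROBOT

A 6-joint arm with a two-finger parallel gripper is mounted at the origin on the work surface. World frame = base frame: x ahead of the robot, y to its left, z up, the work surface at z = 0. Lengths are in m, angles in rad, forces in N, time in s.
With the tool pointing down it reaches from about 0.3 to 0.825 m from the base axis. Payload 5.4 kg.
Tool frame: the origin (TCP) lies at the very end of the fingers, on their centre line; the grasp point (between the pads) lies 19 mm behind it; x points along the fingers, z is the direction in which the jaws open and shut, and the axes are right-handed (so a half turn about x gives the same grasp; the last joint's range is limited). The gripper opens to 92 mm and grips with 3 to 60 N. Pads are 20 mm wide; open, the fingers measure 128 mm over their backs; the gripper's body (75 mm by 189 mm) begins 69 mm behind the grasp point.
Start: joints at [0.979, 0.158, 1.597, -0, 1.386, -0.21], TCP at [0.214, 0.534, 0.215] pointing down, gripper open.
Joint ranges: [-2.91, 2.91], [-0.94, 2.29], [0.18, 2.7], [-1.29, 4.43], [0.17, 2.64], [-3, 3]. Speed limits (rad/s): [2.57, 2.57, 3.14, 3.14, 3.14, 3.14].

INTERFACE

Orientations are given as a 3x3 rotation matrix whose columns are the frame's x, y, z axes.
In Python, from workcell import get_state, read_camera, sign_off gives the robot as it stands.
- The arm moves only by the shell command python3 -m creep 'ROWS' [FORCE]. ROWS is JSON, one flat list of numbers, 7 for each row, row after row: the turn, a rotation vector about the tool's x, y, z in rad, then the shift along the tool's x, y, z in cm, then the opening, from 0 (shut) to 1 (fully open). In form: [rx, ry, rz, x, y, z, fingers, rx, ry, rz, x, y, z, fingers, ...]. A call has 1 to 8 rows; each row is the pose to reach, as a shift and turn from the pose measured when the call began, along the tool's axes at that moment; what a row does not reach only later rows make up. A row lasts 1/8 s, in which the tool goes at most 62.5 mm and 10.7 degrees, less where a joint would pass 70% of its speed; a pose out of reach is approached as far as the arm can. A call with a gripper value outside its range is refused whole. The fingers move at their own pace and stop on an object; FORCE is the grip in N (left out, the last holds). Time passes only in rows, so rows that repeat a pose let the fingers close. It gives the time, the measured TCP pose, the force and the opening at its end, in the units of the state.
- get_state(): the state, without advancing time (a new reading comes with each control period).
- read_camera(name): name is "side" or "top"; returns a dict with "pixels" (420x560x3 uint8, blue, green, red), "K" (3x3 intrinsics, pixels), "rvec" (rotation vector, rad) and "tvec" (3), from world to camera coordinates, as OpenCV has them. Camera axes: x right, y down, z forward; pixel columns grow to the right and rows downward; lengths in m; the calibration is good to about 2 mm. A picture is of the moment at which its call begins. There is no depth.
- sign_off(): hands the job in, once; it reports no verdict.
The state is a dict: "time_s": time; "joint_pos": joint angles; "qd": joint speeds; "tau": joint torques, N m; "tcp_pos": TCP position; "eef_rot": TCP orientation; "contact_force": force on the tool from outside, world axes, zero at the start; "moment": the same for the moment, N m; "width": finger opening in m.
Only numpy, scipy, OpenCV 4.12 (cv2) and the standard library are available. Lean on these libraries where they do the work, as an engineer would, in place of code of your own. Each camera call takes 0.05 s, during which the arm holds its last target. There are 200 camera calls.

TASK

Raise the slatted shutter of the white cool-down cabinet along its tracks until it catches and stays open by itself, then stack all the closed steel instrument cases from the counter squarely, in one column, flat on the black mat inside, lengthways like the mat. Once they are all stacked, turn the fan timer's knob clockwise from off by exactly one click for each case, and leave the shutter up. Do not knock over or push about the other things on the counter.

Things in the scene. Friction and masses are not known exactly. Their poses are not given: they have to be found in the camera images.
- case1_mid (a point): closed steel instrument case, a flat box 100 (its x) x 70 (its y) x 30 mm high, 0.13 to 0.25 kg, flat top and bottom (either may be up), no interlock; this point is its centre, 15 mm above its underside; z up. Three or four such cases lie flat on the counter to the robot's right, at various yaws; all are alike. None if absent.
- case2_mid (a point): closed steel instrument case, a flat box 100 (its x) x 70 (its y) x 30 mm high, 0.13 to 0.25 kg, flat top and bottom (either may be up), no interlock; this point is its centre, 15 mm above its underside; z up. Three or four such cases lie flat on the counter to the robot's right, at various yaws; all are alike. None if absent.
- case3_mid (a point): closed steel instrument case, a flat box 100 (its x) x 70 (its y) x 30 mm high, 0.13 to 0.25 kg, flat top and bottom (either may be up), no interlock; this point is its centre, 15 mm above its underside; z up. Three or four such cases lie flat on the counter to the robot's right, at various yaws; all are alike. None if absent.
- case4_mid (a point): closed steel instrument case, a flat box 100 (its x) x 70 (its y) x 30 mm high, 0.13 to 0.25 kg, flat top and bottom (either may be up), no interlock; this point is its centre, 15 mm above its underside; z up. Three or four such cases lie flat on the counter to the robot's right, at various yaws; all are alike. None if absent.
- mat (a point): centre of the top face of the black rubber mat (108 mm along x, 78 mm along y, fixed) on the cabinet's floor; the top face is 15 mm above the counter. x points into the cabinet (away from its shutter), y to the cabinet's left, z up. With the shutter open the space above the mat is free from above; the open shutter's front edge is then about 85 mm beyond the mat's centre along x.
- shutter_axis (a point): fixed point on the horizontal axis (its y) of the shutter's circular tracks, mid-way between the cheeks, 20 mm above the counter, 112 mm beyond the mat's centre. The fixed cool-down cabinet is a white roll-top: two arched cheeks of radius 215 mm about this axis, 12 mm thick, inner faces 400 mm apart; slats at radius 200 mm, a rear housing behind.
- shutter_handle (a point): centre of the black handle bar low on the shutter: a round bar 16 mm thick, 56 mm long, along the cabinet's y, on a stem 22 mm wide, bar centre 42 mm off the slats, 242 mm from the shutter's axis. Its flat ends can be pinched from above (fingers closing along y); the bar may pivot in the grip. It moves with the shutter; shut, it is 79 mm above the counter on the robot's side.
- shutter (a joint): slatted shutter's travel along its curved side tracks, as an angle about the shutter axis (rad): 0 shut, end stop at 1.52. The handle goes up and away from the robot in an arc, to 262 mm above the counter. It takes 3 N at the handle and always runs shut by itself until pushed past a catch at about 1.40 (some 5 N more); past that it stays open, at about 1.44.
- dial_grip (a point): centre of the bar grip of the fan timer's knob, on its vertical axis, 88 mm above the counter; the black bar is 46 mm long (its x, turning with the knob), 15 mm thick (its y), 32 mm high (68 to 101 mm above the counter); a white line on top marks its pointer end (its -x). It sits on a fixed white console 130 x 110 x 58 mm left of the cabinet, with seven tick marks, 0 to 6.
- dial (a joint): turn of the timer knob (rad), grows clockwise seen from above: 0 at the start (off), click stops every 0.5236 rad (30 degrees), end stop at 3.14; turning takes up to 0.1 N m and it springs into the nearest click when let go. It can be turned back.
- dropper: small amber glass dropper bottle with black cap, 26 dia, 62 tall mm, loose bystander, origin at its underside
- spray: blue bottle with a label, 52 dia, 130 tall mm, loose bystander, origin at its underside
- jar: white plastic jar, 60 dia, 75 tall mm, loose bystander, origin at its underside
- cup: open paper cup, 68 dia, 85 tall mm, loose bystander, origin at its underside
- swabs: low cardboard box, 100 x 70 x 35 mm, loose bystander, origin at its underside
- gel: slim green bottle, 40 dia, 100 tall mm, loose bystander, origin at its underside

How it is judged:
By the outcome, as a careful person would: the job done as asked, in the order asked, and still so for the second after the job is handed in, with the robot touching nothing.
Of case1, case2, case3, case4 only 3 to 4 are there at a start; the rules pass over those that are not, and their reading is None.
At some moment in a run one of case1, case2, case3, case4 may be knocked a few centimetres aside while the robot is not near it.
Once in a run the grip may slacken for a moment while it holds something.
It also fails if it takes over 210 s, if anything falls off the work surface, if the arm or the gripper's body presses on something with over 40 N, if the wrist force passes 120 N, or if a joint passes its speed limit or range.

## Working session

There is one attempt and no reset: what is moved stays moved. The work goes in short steps, Python scripts to look and compute and a shell command to move; the robot and the scene stay as the last step left them, time stands still between calls to the robot, and variables do not carry over. Pictures are saved under pics/ and viewed, about 12 in all and at most 16, crops included, and the job is handed in when it is done.

```bash
ls; mkdir -p pics; python3 - <<'E'
from workcell import get_state, read_camera
import cv2,numpy as np
s=get_state(); print(s['time_s'],s['tcp_pos'],s['eef_rot'],s['width'])
for n in("side","top"):
    r=read_camera(n); cv2.imwrite(f"pics/{n}0.png",r["pixels"])
    R=cv2.Rodrigues(np.array(r["rvec"]))[0]; print(n,r["K"],(-R.T@np.array(r["tvec"]).ravel()),R)
E
```

```text
pics
0.0 [0.21389598 0.53305444 0.21361627] [[-1.05592488e-03 -9.28001543e-01  3.72574852e-01]
 [-1.56650910e-03  3.72576138e-01  9.28000306e-01]
 [-9.99998216e-01  3.96256713e-04 -1.84713527e-03]] 0.09247853580832817
side [[404.72751446   0.         276.53854554]
 [  0.         404.72751446 208.83089735]
 [  0.           0.           1.        ]] [ 0.92632697 -0.58453609  0.81171069] [[ 0.81876411  0.57411989 -0.00341927]
 [ 0.39609357 -0.56916835 -0.72052569]
 [-0.41561427  0.58858622 -0.69341981]]
top [[391.77892316   0.         282.06991674]
 [  0.         391.77892316 204.24239487]
 [  0.           0.           1.        ]] [0.32520546 0.01671047 1.03666762] [[ 0.00411772 -0.99998752  0.00282931]
 [-0.9828701  -0.00456852 -0.18424303]
 [ 0.18425366 -0.00202218 -0.98287665]]
```

View pics/side0.png

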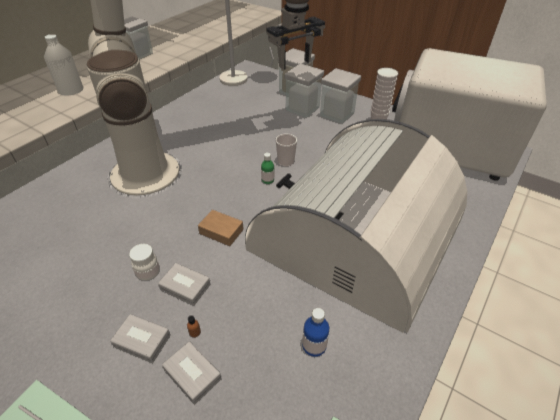

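View pics/top0.png

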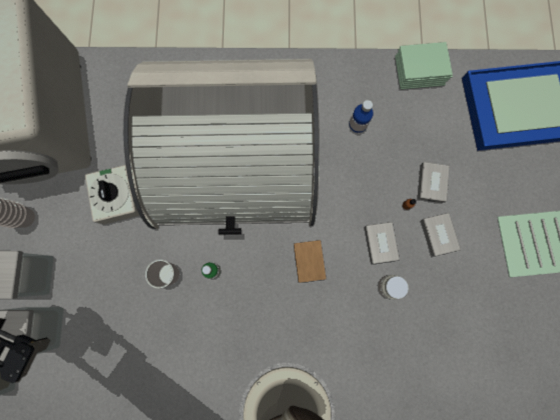

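The side view shows three closed cases at about (184,283), (140,337) and (190,371), with the dropper between them at (193,326). In the top view the cases are at (436,182), (382,243) and (441,235), the handle at (230,228), and the knob at (108,190).

```bash
cat > h.py <<'E'
import cv2,numpy as np
from scipy.spatial.transform import Rotation as Ro
from workcell import get_state, read_camera
def cam(n,f=None):
    r=read_camera(n); r['R']=cv2.Rodrigues(np.array(r["rvec"],float))[0]; r['t']=np.array(r["tvec"],float).ravel(); r['c']=-r['R'].T@r['t']
    if f: cv2.imwrite("pics/"+f,r["pixels"])
    return r
def rays(r,uv):
    uv=np.atleast_2d(np.array(uv,float)); return (r['R'].T@np.linalg.inv(r['K'])@np.c_[uv,np.ones(len(uv))].T).T
def plane(r,uv,z):
    d=rays(r,uv); return (r['c']+d*((z-r['c'][2])/d[:,2])[:,None])
def tri(ra,ua,rb,ub):
    a=rays(ra,ua)[0];b=rays(rb,ub)[0]
    s=np.linalg.lstsq(np.c_[a,-b],rb['c']-ra['c'],rcond=None)[0]
    p,q=ra['c']+a*s[0],rb['c']+b*s[1]; return (p+q)/2,np.linalg.norm(p-q)
def proj(r,P): return cv2.projectPoints(np.array(P,float).reshape(-1,1,3),r['R'],r['t'],r['K'],None)[0].reshape(-1,2)
def cases(r,z,lo=None,box=(0.2,0.75,-0.55,-0.08)):
    g=r['pixels'].astype(int); m=((g.min(2)>140)&(g.max(2)-g.min(2)<35)).astype(np.uint8)*255
    m=cv2.morphologyEx(m,cv2.MORPH_OPEN,np.ones((3,3)))
    out=[]
    for c in cv2.findContours(m,cv2.RETR_EXTERNAL,cv2.CHAIN_APPROX_NONE)[0]:
        if cv2.contourArea(c)<200: continue
        P=plane(r,c[:,0,:],z)[:,:2]; b=cv2.minAreaRect((P*1000).astype(np.float32))
        (x,y),(w,h),a=b
        if not(box[0]<x/1e3<box[1] and box[2]<y/1e3<box[3]): continue
        if w<h: a+=90
        out.append((x/1e3,y/1e3,(a+90)%180-90,max(w,h),min(w,h),cv2.contourArea(c)))
    return out
def Rd(a): a=np.deg2rad(a);s,c=np.sin(a),np.cos(a); return np.array([[0,-s,c],[0,c,s],[-1,0,0]])
def go(p,a=None,s=None):
    """row for TCP at p, jaw azimuth a (deg)"""
    s=s or get_state(); R=np.array(s['eef_rot']); p0=np.array(s['tcp_pos'])
    if a is None: T=R
    else:
        T=min((Rd(a),Rd(a+180)),key=lambda T:np.linalg.norm(Ro.from_matrix(R.T@T).as_rotvec()))
    return np.round(np.r_[Ro.from_matrix(R.T@T).as_rotvec(),R.T@(np.array(p)-p0)*100],3)
E
python3 - <<'E'
from h import *
t=cam("top");s=cam("side")
for n,r in(("t",t),("s",s)):
    for c in cases(r,.03): print(n,np.round(c,3), proj(r,[c[0],c[1],.03])[0].round(1))
# labels: brightest blobs
def show(r,x0,x1,y0,y1,k,f):
    cv2.imwrite("pics/"+f,cv2.resize(r['pixels'][y0:y1,x0:x1],None,fx=k,fy=k,interpolation=cv2.INTER_CUBIC))
a=cv2.resize(t['pixels'][150:250,80:330],None,fx=3,fy=3,interpolation=cv2.INTER_CUBIC)
b=cv2.resize(s['pixels'][100:220,250:400],None,fx=2.5,fy=2.5,interpolation=cv2.INTER_CUBIC)
b2=cv2.resize(t['pixels'][150:270,350:480],None,fx=2.5,fy=2.5,interpolation=cv2.INTER_CUBIC)
o=np.zeros((600,750,3),np.uint8); o[:300]=a; o[300:,:375]=b; o[300:,375:375+325]=b2; cv2.imwrite("pics/c1.png",o)
E
```

```text
t [ 3.0200e-01 -2.7700e-01 -8.9772e+01  5.3258e+01  5.1703e+01  3.5050e+02] [397.5 287.4]
t [ 4.1600e-01 -2.4300e-01  7.9580e+00  9.5891e+01  6.5542e+01  8.8850e+02] [382.3 242.1]
t [ 4.3800e-01 -3.9700e-01  1.3538e+01  9.5307e+01  6.4158e+01  8.4500e+02] [441.6 233.7]
t [ 5.7900e-01 -3.8900e-01 -8.1300e+00  9.4903e+01  6.3877e+01  7.7450e+02] [434.6 180.8]
s [  0.456  -0.475  40.826  61.5    54.526 242.5  ] [115.3 367.6]
s [ 5.8400e-01 -3.5400e-01  8.0616e+01  1.4241e+02  9.9287e+01  2.2460e+03] [204.9 355.1]
s [ 4.42000e-01 -3.70000e-01  1.34670e+01  1.23076e+02  1.21742e+02
  1.52750e+03] [150.5 324.9]
s [ 4.2900e-01 -1.5900e-01 -1.8224e+01  7.2058e+02  3.3410e+02  1.0390e+04] [211.5 259.1]
```

View pics/c1.png

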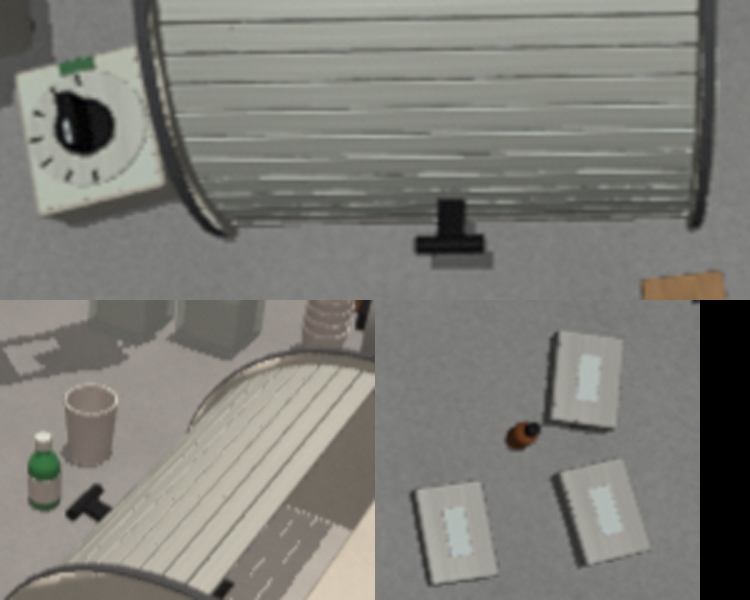

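Crop: the handle bar is centred at top-view px (230,231) and side-view px (284,181). The knob is a dark grip at about top-view px (107,192). The three cases are clear, with no fourth.

```bash
cat >> h.py <<'E'
def dark(r,x0,x1,y0,y1,th=45):
    m=np.zeros(r['pixels'].shape[:2],np.uint8); m[y0:y1,x0:x1]=(r['pixels'][y0:y1,x0:x1].max(2)<th)*255; return m
E
python3 - <<'E'
from h import *
t=cam("top");s=cam("side")
P,e=tri(t,(230,231.2),s,(284.4,181.2)); print("handle",P,e)
print("bar ends@.079",plane(t,[(218.7,231.2),(241.3,230.9)],.079))
# arch bases (front outer foot) and slat line ends
f=lambda c:(np.array(c)/3+[80,150])
print("arch feet z0",plane(t,[f((232,235)),f((696,227))],0.0))
print("labels")
for a,b in(((382.5,243),(184,281)),((441.2,235),(140,335)),((436,182),(190,369))): print(tri(t,a,s,b))
# slat direction from Hough/LSD in top: lines over shutter
g=cv2.cvtColor(t['pixels'],cv2.COLOR_BGR2GRAY)[110:225,150:300]
L=cv2.HoughLinesP(cv2.Canny(g,40,120),1,np.pi/720,40,minLineLength=100,maxLineGap=12)
for l in L[:15,0]: print(l+[150,110,150,110], round(np.degrees(np.arctan2(l[3]-l[1],l[2]-l[0])),2))
k=dark(t,95,120,175,208,60); ys,xs=np.nonzero(k); print("knob",xs.mean(),ys.mean(),plane(t,[(xs.mean(),ys.mean())],.085))
def crop(r,x,y,w,h,k): return cv2.resize(r['pixels'][y:y+h,x:x+w],None,fx=k,fy=k,interpolation=cv2.INTER_CUBIC)
cv2.imwrite("pics/c2.png",crop(t,80,155,70,70,8))
E
```

```text
handle [0.43818169 0.14357627 0.07597363] 0.0026823817908608826
bar ends@.079 [[0.43669945 0.16998416 0.079     ]
 [0.43768584 0.11455327 0.079     ]]
arch feet z0 [[ 0.45282673  0.34598959  0.        ]
 [ 0.46181508 -0.06543717  0.        ]]
labels
(array([ 0.41515183, -0.24422254,  0.02447566]), np.float64(0.002483249663016826))
(array([ 0.43654359, -0.39816382,  0.02292844]), np.float64(0.0021201520669072186))
(array([ 0.57722462, -0.39243169,  0.02721201]), np.float64(0.0026331193333775883))
[150 115 275 114] -0.46
[184 196 299 194] -1.0
[150 137 299 134] -1.15
[150 126 298 124] -0.77
[150 168 297 166] -0.78
[186 123 299 122] -0.51
[150 176 279 174] -0.89
[150 135 297 132] -1.17
[150 166 250 165] -0.57
[150 145 299 143] -0.77
[177 186 299 184] -0.94
knob 107.4055944055944 190.56643356643357 [[0.5361607  0.44884215 0.085     ]]
```

View pics/c2.png

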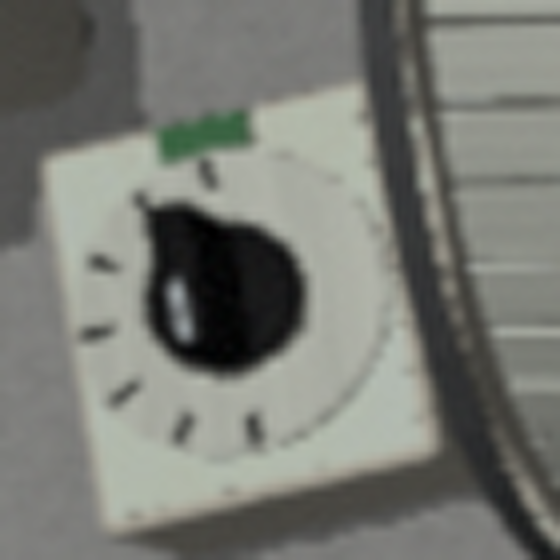

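The knob skirt centre is at crop (231,302). Tick 0 is at the bottom (255,430), and ticks run clockwise round the left side to 6 at the top (208,175). The white pointer line is on the near half, so it points at tick 0.

```bash
python3 - <<'E'
from h import *
t=cam("top")
print("knob",plane(t,[(80+231/8,155+302/8)],.058), "ticks0,6",plane(t,[(80+255/8,155+430/8),(80+208/8,155+175/8)],.058))
c=plane(t,[(80+45/8,155+155/8),(80+105/8,155+530/8),(80+440/8,155+445/8),(80+362/8,155+85/8)],.058)[:,:2];print("console",c,c.mean(0))
print("gel/cup",plane(t,[(209,271)],.09),plane(t,[(160,274)],.08))
print(go([.438,.1435,.20],91.2))
E
```

```text
knob [[0.53645826 0.45686503 0.058     ]] ticks0,6 [[0.49505027 0.44573281 0.058     ]
 [0.57817626 0.46781939 0.058     ]]
console [[0.58455468 0.52078395]
 [0.46289622 0.49019223]
 [0.49050383 0.38687028]
 [0.60840124 0.42070189]] [0.53658899 0.45463709]
gel/cup [[0.34013913 0.18808204 0.09      ]] [[0.33270325 0.30725869 0.08      ]]
[ -0.403  -0.     -0.      1.449 -35.3   -27.849]
```

```bash
python3 -m creep '[-0.2,0,0,1.45,-17.6,-13.9,1, -0.403,0,0,1.45,-35.3,-27.85,1, -0.403,0,0,1.45,-35.3,-27.85,1, -0.403,0,0,1.45,-35.3,-27.85,1, -0.403,0,0,1.45,-35.3,-27.85,1, -0.403,0,0,1.45,-35.3,-27.85,1, -0.403,0,0,1.45,-35.3,-27.85,1, -0.403,0,0,1.45,-35.3,-27.85,1]'; python3 - <<'E'
from h import *
t=cam("top");s=cam("side")
print(get_state()['tcp_pos'],go([.438,.1425,.06],91.2))
a=np.hstack([cv2.resize(t['pixels'][180:280,180:290],(440,400)),cv2.resize(s['pixels'][100:220,230:330],(333,400))]);cv2.imwrite("pics/c3.png",a)
E
```

```text
time_s: 1.35
tcp_pos: [0.4393, 0.1406, 0.2001]
eef_rot: [[0.0, -1.0, -0.017], [-0.001, -0.017, 1.0], [-1.0, -0.0, -0.001]]
contact_force: [-0.3, 0.6, 0.7]
width: 0.0916
[0.43892871 0.14158331 0.20001314] [-4.0000e-03 -1.0000e-03  0.0000e+00  1.4001e+01  9.2000e-02  1.0300e-01]
```

View pics/c3.png

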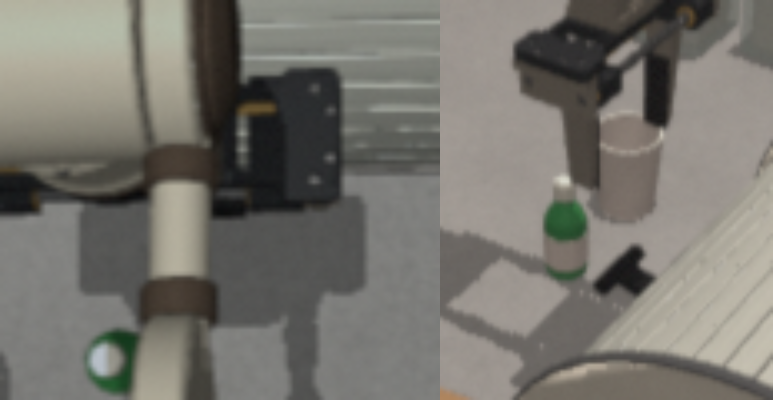

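The gripper is above the handle in both views, and nothing is close beside it. Next I descend and pinch.

```bash
python3 -m creep '[0,0,0,5,0.1,0.1,1, 0,0,0,10,0.1,0.1,1, 0,0,0,14,0.1,0.1,1, 0,0,0,14,0.1,0.1,1, 0,0,0,14,0.1,0.1,0, 0,0,0,14,0.1,0.1,0, 0,0,0,14,0.1,0.1,0, 0,0,0,14,0.1,0.1,0]' 35; python3 - <<'E'
from h import *
s=get_state();p=np.array(s['tcp_pos']);print(p,s['eef_rot'],s['contact_force'],s['width'])
g=p+[0,0,.019]
# arc in tool coordinates relative now
th=np.deg2rad(1.2);ux=np.array([np.cos(th),np.sin(th),0]);R=np.array(s['eef_rot'])
a0=np.arcsin(.059/.242)
for k in range(1,17):
    q=k*1.48/16
    d=ux*.242*(np.cos(a0)-np.cos(a0+q))+np.array([0,0,.242*(np.sin(a0+q)-np.sin(a0))])
    print(k,(R.T@d*100).round(1))
E
```

```text
time_s: 2.45
tcp_pos: [0.4385, 0.1428, 0.0608]
eef_rot: [[0.002, -1.0, -0.017], [0.0, -0.017, 1.0], [-1.0, -0.002, 0.0]]
contact_force: [-0.8, 0.3, 3.9]
width: 0.0557
[0.43852605 0.14276955 0.06082172] [[ 1.58657452e-03 -9.99853651e-01 -1.70340567e-02]
 [ 4.67747842e-05 -1.70340040e-02  9.99854910e-01]
 [-9.99998740e-01 -1.58714109e-03  1.97422221e-05]] [-0.75037499  0.33880128  3.89496023] 0.055727312780366044
1 [-2.1 -0.6  0. ]
2 [-4.2 -1.5  0. ]
3 [-6.2 -2.5  0. ]
4 [-8.1 -3.7  0. ]
5 [-9.8 -5.1  0. ]
6 [-11.5  -6.6   0. ]
7 [-12.9  -8.3   0. ]
8 [-14.3 -10.1   0. ]
9 [-15.4 -12.1   0. ]
10 [-16.4 -14.1   0.1]
11 [-17.1 -16.2   0.1]
12 [-17.7 -18.3   0.1]
13 [-18.1 -20.6   0.1]
14 [-18.3 -22.8   0.1]
15 [-18.2 -25.    0.1]
16 [-18.  -27.2   0.1]
```

```bash
python3 -m creep '[0,0,0,-2.1,-0.6,0,0, 0,0,0,-4.2,-1.5,0,0, 0,0,0,-6.2,-2.5,0,0, 0,0,0,-8.1,-3.7,0,0, 0,0,0,-9.8,-5.1,0,0, 0,0,0,-11.5,-6.6,0,0, 0,0,0,-12.9,-8.3,0,0, 0,0,0,-14.3,-10.1,0,0]' 35; python3 - <<'E'
from h import *
s=get_state();p=np.array(s['tcp_pos']);print(p,s['contact_force'],s['width'])
th=np.deg2rad(1.2);ux=np.array([np.cos(th),np.sin(th),0]);R=np.array(s['eef_rot'])
a0=np.arcsin(.059/.242); p0=np.array([.4385,.1428,.0608])
for k in range(9,18):
    q=k*1.48/16
    d=p0-p+ux*.242*(np.cos(a0)-np.cos(a0+q))+np.array([0,0,.242*(np.sin(a0+q)-np.sin(a0))])
    print(k,(R.T@d*100).round(1))
E
```

```text
time_s: 3.45
tcp_pos: [0.5376, 0.1452, 0.203]
eef_rot: [[-0.004, -1.0, -0.017], [0.001, -0.017, 1.0], [-1.0, 0.004, 0.001]]
contact_force: [0.2, 2.8, -7.3]
width: 0.0558
[0.53762338 0.14515746 0.20296097] [ 0.20403793  2.80279352 -7.29477624] 0.055817873113803575
9 [-1.2 -2.1 -0. ]
10 [-2.2 -4.1 -0. ]
11 [-3.  -6.2 -0. ]
12 [-3.6 -8.4  0. ]
13 [ -3.9 -10.6   0. ]
14 [ -4.1 -12.8   0. ]
15 [ -4.1 -15.1   0. ]
16 [ -3.9 -17.3   0. ]
17 [ -3.4 -19.5   0. ]
```

```bash
python3 -m creep '[0,0,0,-2.2,-4.1,0,0, 0,0,0,-3,-6.2,0,0, 0,0,0,-3.6,-8.4,0,0, 0,0,0,-3.9,-10.6,0,0, 0,0,0,-4.1,-12.8,0,0, 0,0,0,-4.1,-15.1,0,0, 0,0,0,-3.9,-17.3,0,0, 0,0,0,-3.8,-17.7,0,0]' 35; python3 - <<'E'
from h import *
s=get_state();g=np.array(s['tcp_pos'])+[0,0,.019]; ax=np.array([.4385+.2347,.1428+.005,.020])
d=g-ax;print(g,s['contact_force'],s['width'],np.linalg.norm(d[[0,2]]),np.pi-np.arctan2(d[2],d[0])-.246)
E
```

```text
time_s: 4.45
tcp_pos: [0.7154, 0.1495, 0.2411]
eef_rot: [[-0.004, -1.0, -0.018], [0.003, -0.018, 1.0], [-1.0, 0.004, 0.004]]
contact_force: [-1.9, 3.9, 5.7]
width: 0.0555
[0.71536834 0.14948247 0.26014288] [-1.91670416  3.85701496  5.69325983] 0.05552052354695165 0.24381708956248824 1.4986210925781165
```

```bash
python3 -m creep '[0,0,0,0,0.3,0,0, 0,0,0,0,0.5,0,1, 0,0,0,0,0.5,0,1, 0,0,0,0,0.5,0,1, 0,0,0,-5,0.5,0,1, 0,0,0,-8,0.5,0,1, 0,0,0,-8,0.5,0,1]' 35; python3 - <<'E'
from h import *
t=cam("top");s=cam("side")
for c in cases(t,.03): print(np.round(c,3))
st=get_state();print(st['tcp_pos'],go([.4155,-.2435,.33],98),go([.4155,-.2435,.15],98),st['joint_pos'])
cv2.imwrite("pics/c4.png",np.hstack([cv2.resize(t['pixels'][40:300,80:340],(400,400)),cv2.resize(s['pixels'][40:340,200:500],(400,400))]))
E
```

```text
time_s: 5.32
tcp_pos: [0.7119, 0.1491, 0.3248]
eef_rot: [[0.003, -1.0, -0.018], [0.004, -0.018, 1.0], [-1.0, -0.003, 0.004]]
contact_force: [-0.1, -0.4, -0.2]
width: 0.092
[ 3.0200e-01 -2.7700e-01 -8.9772e+01  5.3258e+01  5.1703e+01  3.5150e+02]
[ 4.1600e-01 -2.4300e-01  7.9580e+00  9.5824e+01  6.5395e+01  8.8600e+02]
[ 4.3800e-01 -3.9800e-01  1.3618e+01  9.4655e+01  6.4034e+01  8.4000e+02]
[ 5.7900e-01 -3.8900e-01 -7.8680e+00  9.4862e+01  6.3845e+01  7.7050e+02]
[0.71042474 0.14906426 0.3198171 ] [-1.2200e-01  4.0000e-03 -5.0000e-03 -1.0090e+00  3.0194e+01 -3.8719e+01] [-1.2200e-01  4.0000e-03 -5.0000e-03  1.6990e+01  3.0106e+01 -3.8784e+01] [ 0.03923057  0.53338699  0.92316519  0.00370948  1.68985452 -1.54901001]
```

View pics/c4.png

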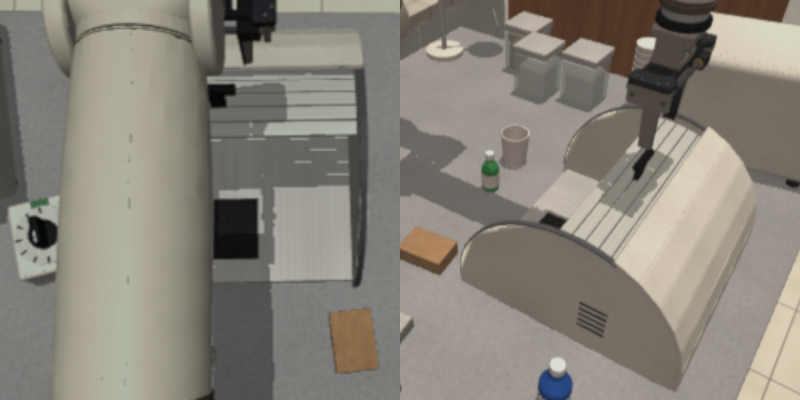

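The shutter is held open, the mat is visible, and the handle is at the top. Next I go over the first case.

```bash
python3 -m creep '[-0.06,0,0,-1,10,-13,1, -0.122,0,0,-1,20,-26,1, -0.122,0,0,-1,30.2,-38.7,1, -0.122,0,0,-1,30.2,-38.7,1, -0.122,0,0,-1,30.2,-38.7,1, -0.122,0,0,-1,30.2,-38.7,1, -0.122,0,0,-1,30.2,-38.7,1, -0.122,0,0,5,30.2,-38.75,1]'; python3 - <<'E'
from h import *
t=cam("top");s=cam("side")
m=dark(t,180,260,140,230,50)
c=max(cv2.findContours(m,cv2.RETR_EXTERNAL,cv2.CHAIN_APPROX_NONE)[0],key=cv2.contourArea)
P=plane(t,c[:,0,:],.015)[:,:2]*1000; print("mat",cv2.minAreaRect(P.astype(np.float32)),cv2.boundingRect(c))
print(go([.4155,-.2435,.09],98),go([.4155,-.2435,.007],98),get_state()['tcp_pos'])
cv2.imwrite("pics/c5.png",np.hstack([cv2.resize(t['pixels'][140:300,330:490],(400,400)),cv2.resize(s['pixels'][220:420,100:300],(400,400))]))
for c in cases(t,.03): print(np.round(c,3))
E
```

```text
time_s: 6.42
tcp_pos: [0.4217, -0.2367, 0.2838]
eef_rot: [[-0.002, -0.99, -0.138], [-0.0, -0.138, 0.99], [-1.0, 0.002, -0.0]]
contact_force: [0.3, -0.7, -0.4]
width: 0.0919
mat ((559.3666381835938, 146.6671600341797), (101.38116455078125, 72.58467102050781), 0.28123030066490173) (219, 170, 28, 38)
[-5.0000e-03  1.4000e-02 -1.4000e-02  1.8514e+01  5.5000e-02 -1.1980e+00] [-5.0000e-03  1.4000e-02 -1.4000e-02  2.6812e+01 -6.0000e-02 -1.3150e+00] [ 0.41731688 -0.23379414  0.27526405]
[ 2.27000e-01 -4.85000e-01 -4.48330e+01  1.23343e+02  3.52400e+01
  5.63500e+02]
[ 3.13000e-01 -3.88000e-01  4.65200e+01  2.07399e+02  7.15370e+01
  1.82000e+03]
[  0.415  -0.404 -76.796  66.191  47.072 369.   ]
[ 4.03000e-01 -3.00000e-01 -4.46030e+01  1.30409e+02  3.25730e+01
  5.49000e+02]
[  0.521  -0.392 -42.668  70.912  27.579 243.5  ]
[ 5.8000e-01 -3.8300e-01 -9.0360e+00  9.5331e+01  5.3941e+01  4.8750e+02]
[  0.653  -0.535 -44.432 139.207  32.027 513.   ]
```

View pics/c5.png

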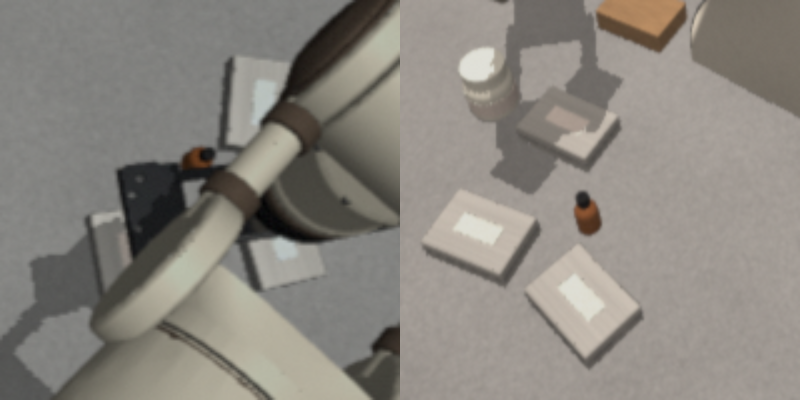

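Mat centre is about (0.560, 0.146). Case A is unmoved. Descend and grip.

```bash
python3 -m creep '[0,0.014,-0.014,7,0,-1.2,1, 0,0.014,-0.014,13,0.05,-1.2,1, 0,0.014,-0.014,18.5,0.05,-1.2,1, 0,0.014,-0.014,23,0,-1.25,1, 0,0.014,-0.014,26.7,-0.05,-1.3,1, 0,0.014,-0.014,26.7,-0.05,-1.3,1, 0,0.014,-0.014,26.7,-0.05,-1.3,0, 0,0.014,-0.014,26.7,-0.05,-1.3,0]' 40;  python3 -m creep '[0,0,0,0,0,0,0, 0,0,0,0,0,0,0, 0,0,0,-5,0,0,0, 0,0,0,-10,0,0,0,0,0,0,-15,0,0,0,0,0,0,-15,0,0,0,0,0,0,-15,0,0,0]' 40; python3 - <<'E'
from h import *
s=get_state();print(s['tcp_pos'],s['width'],s['contact_force'])
print(go([.56,.1458,.30],91),go([.56,.1458,.05],91))
cam("side","s1.png")
E
```

```text
time_s: 7.52
tcp_pos: [0.4167, -0.2443, 0.01]
eef_rot: [[0.003, -0.991, -0.135], [-0.002, -0.135, 0.991], [-1.0, -0.002, -0.003]]
contact_force: [0.2, -0.0, -0.2]
width: 0.0739
time_s: 8.4
tcp_pos: [0.4158, -0.2435, 0.159]
eef_rot: [[0.002, -0.991, -0.134], [-0.001, -0.134, 0.991], [-1.0, -0.001, -0.001]]
contact_force: [-0.1, -0.5, -2.9]
width: 0.0696
[ 0.41576012 -0.24345983  0.15902534] 0.06961937104223848 [-0.14399548 -0.53717398 -2.88822259]
[ 1.1700e-01 -1.0000e-03  2.0000e-03 -1.4121e+01 -1.9547e+01  3.6613e+01] [ 1.1700e-01 -1.0000e-03  2.0000e-03  1.0879e+01 -1.9512e+01  3.6648e+01]
```

View pics/s1.png

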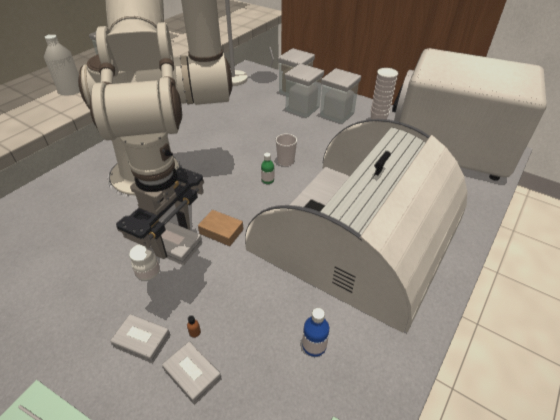

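The case is held and clear of everything. Carry it up, over the cheek, to above the mat.

```bash
python3 -m creep '[0,0,0,-6,-1,2,0, 0.03,0,0,-11,-3,6,0, 0.06,0,0,-14.1,-6,11,0, 0.09,0,0,-14.1,-9,17,0, 0.117,0,0,-14.1,-12,22.5,0, 0.117,0,0,-14.1,-15,28,0, 0.117,0,0,-14.1,-17.5,33,0, 0.117,0,0,-14.1,-19.5,36.6,0]' 40; python3 - <<'E'
from h import *
s=get_state();print(s['tcp_pos'],s['width'],s['contact_force'])
print(go([.56,.1458,.30],91),go([.56,.1458,.025],91))
E
```

```text
time_s: 9.45
tcp_pos: [0.5588, 0.1484, 0.2964]
eef_rot: [[-0.004, -1.0, -0.019], [-0.0, -0.019, 1.0], [-1.0, 0.004, 0.0]]
contact_force: [-0.2, -0.8, -2.0]
width: 0.0695
[0.55875178 0.14838636 0.29640124] 0.06952639305999299 [-0.15708758 -0.7534032  -2.04139463]
[ 0.002  0.    -0.004 -0.36  -0.118 -0.261] [ 2.0000e-03  0.0000e+00 -4.0000e-03  2.7139e+01 -2.3300e-01 -2.6200e-01]
```

```bash
python3 -m creep '[0,0,-0.004,5,-0.15,-0.26,0, 0,0,-0.004,10,-0.15,-0.26,0, 0,0,-0.004,15,-0.2,-0.26,0, 0,0,-0.004,19,-0.2,-0.26,0, 0,0,-0.004,22,-0.2,-0.26,0, 0,0,-0.004,22,-0.2,-0.26,0]' 40; python3 - <<'E'
from h import *
s=get_state();print(s['tcp_pos'],s['width'],s['contact_force'])
print(go([.56,.1458,.024],91))
t=cam("top");c=cam("side")
cv2.imwrite("pics/c6.png",np.hstack([cv2.resize(t['pixels'][100:260,150:310],(400,400)),cv2.resize(c['pixels'][110:310,240:440],(400,400))]))
E
```

```text
time_s: 10.2
tcp_pos: [0.5557, 0.1455, 0.0715]
eef_rot: [[-0.01, -1.0, -0.019], [-0.0, -0.019, 1.0], [-1.0, 0.01, -0.0]]
contact_force: [-0.1, -0.4, -0.3]
width: 0.0697
[0.55573093 0.14554315 0.07149664] 0.06973056332670195 [-0.09848282 -0.42399719 -0.33798322]
[ 2.000e-03 -0.000e+00 -1.000e-02  4.745e+00 -4.770e-01  1.900e-02]
```

View pics/c6.png

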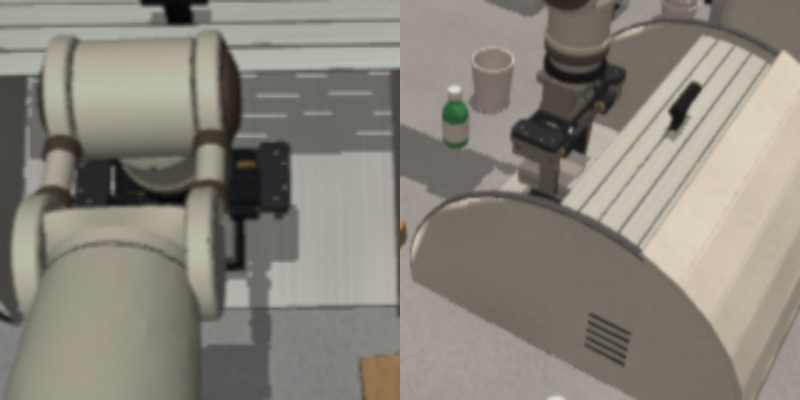

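```bash
python3 -m creep '[0,0,-0.01,2.5,-0.45,0,0, 0,0,-0.01,4,-0.47,0,0, 0,0,-0.01,4.5,-0.47,0.03,0, 0,0,-0.01,4.7,-0.47,0.03,0,0,0,-0.01,4.7,-0.47,0.03,0]' 40; python3 - <<'E'
from h import *
s=get_state();print(s['tcp_pos'],s['width'],s['contact_force'],go([.56,.1458,.024],91))
E
```

```text
time_s: 10.92
tcp_pos: [0.5646, 0.1462, 0.0297]
eef_rot: [[0.009, -1.0, -0.019], [0.0, -0.019, 1.0], [-1.0, -0.009, 0.0]]
contact_force: [0.0, -0.0, -1.3]
width: 0.0696
[0.56463467 0.14618294 0.02969   ] 0.06955050990537924 [ 0.02488195 -0.01858103 -1.32725831] [ 0.002  0.     0.009  0.565  0.47  -0.029]
```

```bash
python3 -m creep '[0,0,0.009,0.4,0.47,-0.03,0,0,0,0.009,0.4,0.47,-0.03,0,0,0,0.009,0.4,0.47,-0.03,0]'; python3 - <<'E'
from h import *
s=get_state();print(s['tcp_pos'],s['width'],s['contact_force'],go([.56,.1458,.024],91))
E
```

```text
time_s: 11.3
tcp_pos: [0.56, 0.1458, 0.0257]
eef_rot: [[0.001, -1.0, -0.019], [0.0, -0.019, 1.0], [-1.0, -0.001, 0.0]]
contact_force: [0.4, -0.2, -1.4]
width: 0.07
[0.55999235 0.14579891 0.02571473] 0.07003259634632815 [ 0.41414841 -0.17931477 -1.3830533 ] [ 0.002  0.     0.001  0.171 -0.001  0.   ]
```

```bash
python3 -m creep '[0,0,0,0.1,0,0,0,0,0,0,0.2,0,0,0,0,0,0,0.25,0,0,0,0,0,0,0.25,0,0,0]'; python3 -m creep '[0,0,0,0,0,0,1,0,0,0,0,0,0,1,0,0,0,0,0,0,1,0,0,0,-5,0,0,1,0,0,0,-11,0,0,1,0,0,0,-17,0,0,1,0,0,0,-23,0,0,1,0,0,0,-27,0,0,1]'; python3 - <<'E'
from h import *
s=get_state();print(s['tcp_pos'],s['width'],s['contact_force'],go([.437,-.398,.30],103.6))
E
```

```text
time_s: 11.8
tcp_pos: [0.5602, 0.1458, 0.0253]
eef_rot: [[0.0, -1.0, -0.02], [-0.0, -0.02, 1.0], [-1.0, -0.0, -0.001]]
contact_force: [-7.2, 0.2, 14.0]
width: 0.0699
time_s: 12.8
tcp_pos: [0.5608, 0.146, 0.2987]
eef_rot: [[0.004, -1.0, -0.02], [-0.0, -0.02, 1.0], [-1.0, -0.004, -0.0]]
contact_force: [0.5, 0.7, -0.3]
width: 0.0916
[0.56084074 0.14600928 0.2986977 ] 0.09161383093299122 [ 0.52951969  0.72428134 -0.32592336] [-2.1800e-01 -1.0000e-03  4.0000e-03 -1.6800e-01  1.3456e+01 -5.4146e+01]
```

```bash
python3 -m creep '[0,0,0,0,1.5,-6,1,-0.1,0,0,0,3,-12,1,-0.218,0,0,0,6,-24,1,-0.218,0,0,0,9,-36,1,-0.218,0,0,0,13.4,-54.1,1,-0.218,0,0,0,13.4,-54.1,1,-0.218,0,0,0,13.4,-54.1,1,-0.218,0,0,0,13.4,-54.1,1]'; python3 -m creep '[0,0,0,0,0.5,-4,1,0,0,0,0,0.5,-4,1]';python3 - <<'E'
from h import *
s=get_state();print(s['tcp_pos'],go([.437,-.398,.1],103.6),go([.437,-.398,.009],103.6))
t=cam("top");c=cam("side")
m=t['pixels'][140:300,150:490]
cv2.imwrite("pics/c7.png",np.vstack([cv2.resize(m,(640,301)),cv2.resize(c['pixels'][130:420,40:440],(400,290))[:, :] if 0 else cv2.copyMakeBorder(cv2.resize(c['pixels'][130:420,40:440],(400,290)),0,0,0,240,0)]))
E
```

```text
time_s: 13.8
tcp_pos: [0.4497, -0.3422, 0.2982]
eef_rot: [[0.004, -0.972, -0.235], [-0.0, -0.235, 0.972], [-1.0, -0.004, -0.001]]
contact_force: [0.4, -0.2, 0.5]
width: 0.0918
time_s: 14.05
tcp_pos: [0.4533, -0.3847, 0.297]
eef_rot: [[0.003, -0.973, -0.232], [0.001, -0.232, 0.973], [-1.0, -0.003, 0.0]]
contact_force: [0.8, 0.6, -0.3]
width: 0.0922
[ 0.45329312 -0.38465069  0.29695144] [-3.0000e-03  0.0000e+00  3.0000e-03  1.9689e+01  1.9610e+00 -9.2400e-01] [-3.0000e-03  0.0000e+00  3.0000e-03  2.8788e+01  1.9910e+00 -9.2500e-01]
```

View pics/c7.png

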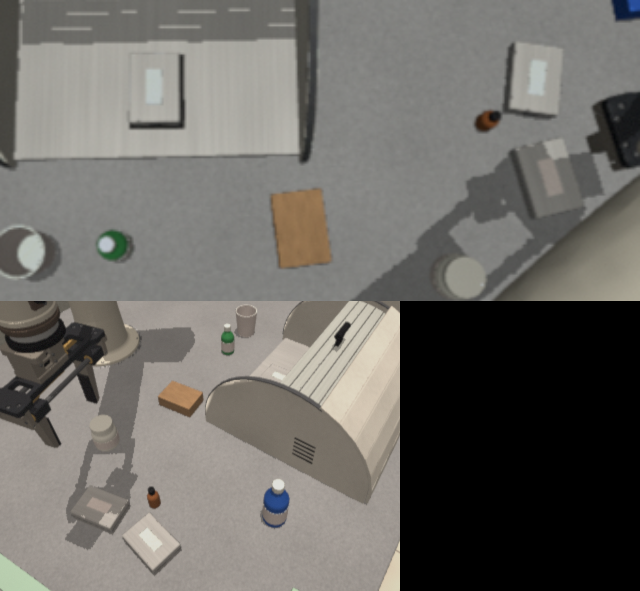

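Case 1 sits on the mat, with its label at crop (154,87), and case B is unmoved under the gripper.

```bash
python3 -m creep '[0,0,0,7,2,-0.9,1,0,0,0,13,2,-0.9,1,0,0,0,19,2,-0.9,1,0,0,0,19.5,2,-0.9,1,0,0,0,19.5,2,-0.9,1]';python3 - <<'E'
from h import *
s=get_state();print(s['tcp_pos'],go([.437,-.398,.009],103.6))
t=cam("top")
print(plane(t,[(231.8,186.2)],.045))
g=t['pixels'][165:205,215:252].min(2); y,x=np.nonzero(g>205); print(len(x), plane(t,[(x.mean()+215,y.mean()+165)],.045))
k=cv2.resize(t['pixels'][155:215,200:270],None,fx=9,fy=9,interpolation=cv2.INTER_CUBIC); cv2.imwrite("pics/c8.png",k)
E
```

```text
time_s: 14.78
tcp_pos: [0.4384, -0.3949, 0.1041]
eef_rot: [[0.005, -0.972, -0.236], [0.0, -0.236, 0.972], [-1.0, -0.005, -0.001]]
contact_force: [-0.5, -0.8, 1.3]
width: 0.0919
[ 0.43841215 -0.3948875   0.10407064] [ 1.000e-03 -1.000e-03  5.000e-03  9.506e+00  2.550e-01 -2.600e-01]
[[0.55816753 0.14540388 0.045     ]]
0 [[nan nan nan]]<stdin>:5: RuntimeWarning: Mean of empty slice.
  ret = ret.dtype.type(ret / rcount)
```

View pics/c8.png

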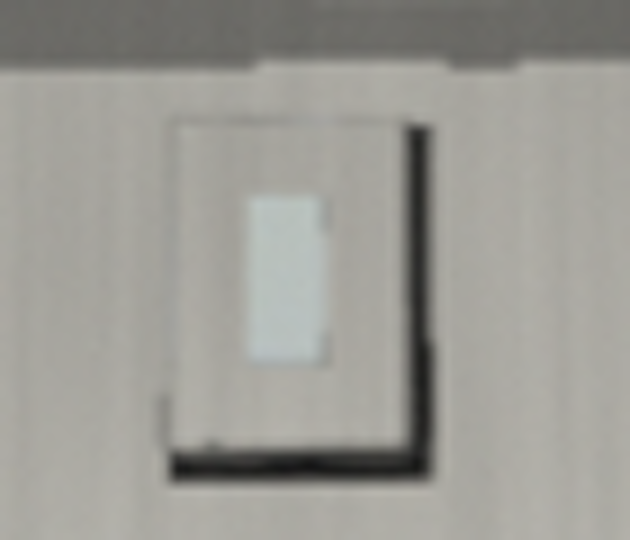

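```bash
python3 - <<'E'
from h import *
t=cam("top");o=lambda L:np.array(L)/9.+[200,155]
a=plane(t,o([(177,120),(406,120),(406,449),(177,449)]),.045);print(a.round(4),a.mean(0))
m=plane(t,o([(168,480),(432,480),(432,124)]),.015);print(m.round(4),(m[0]+m[2])/2)
E
python3 -m creep '[0,0,0.005,5,0.25,-0.26,1,0,0,0.005,9.5,0.25,-0.26,1,0,0,0.005,9.5,0.25,-0.26,1,0,0,0.005,9.5,0.25,-0.26,1,0,0,0,9.5,0.25,-0.26,0,0,0,0,9.5,0.25,-0.26,0,0,0,0,9.5,0.25,-0.26,0,0,0,0,9.5,0.25,-0.26,0]' 40
python3 - <<'E'
from h import *
s=get_state();print(s['tcp_pos'],s['width'],go([.437,-.398,.30]))
E
```

```text
[[0.606  0.1785 0.045 ]
 [0.6064 0.1119 0.045 ]
 [0.509  0.1098 0.045 ]
 [0.5087 0.1752 0.045 ]] [0.55750886 0.14385385 0.045     ]
[[0.5049 0.1824 0.015 ]
 [0.5053 0.1048 0.015 ]
 [0.6137 0.1069 0.015 ]] [0.5592994 0.1446583 0.015    ]
time_s: 15.88
tcp_pos: [0.4387, -0.4006, 0.0127]
eef_rot: [[0.008, -0.972, -0.236], [-0.005, -0.236, 0.972], [-1.0, -0.007, -0.006]]
contact_force: [-0.9, 2.0, 7.2]
width: 0.0698
[ 0.43867704 -0.40062956  0.01265127] 0.06976621461934604 [  0.      0.      0.    -28.736  -0.096   0.114]
```

```bash
python3 -m creep '[0,0,0,0,0,0,0,0,0,0,-6,0,0,0,0,0,0,-12,0,0,0,0,0,0,-18,0,0,0,0,0,0,-24,0,0,0,0,0,0,-29,0,0,0,0,0,0,-29,0,0,0,0,0,0,-29,0,0,0]' 40; python3 - <<'E'
from h import *
s=get_state();print(s['tcp_pos'],s['width'],s['contact_force'],go([.5602,.1458,.30],91))
t=cam("top");c=cam("side")
cv2.imwrite("pics/s2.png",c['pixels'])
E
```

```text
time_s: 16.88
tcp_pos: [0.4358, -0.3987, 0.3006]
eef_rot: [[0.006, -0.972, -0.236], [-0.002, -0.236, 0.972], [-1.0, -0.006, -0.004]]
contact_force: [0.4, -0.1, -2.4]
width: 0.0694
[ 0.43584281 -0.39874063  0.30060433] 0.06936563223187982 [ 0.39391824 -0.14170957 -2.36809733] [ 2.2000e-01 -3.0000e-03  6.0000e-03  2.2000e-02 -2.4920e+01  4.9989e+01]
```

View pics/s2.png

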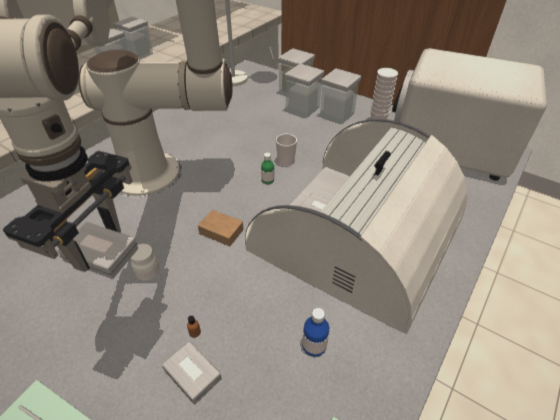

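Case B is held level and everything else is undisturbed. Carry it over.

```bash
python3 -m creep '[0,0,0,0,-2.5,5,0,0.05,0,0,0,-5.5,11,0,0.1,0,0,0,-8.5,17,0,0.15,0,0,0,-11.5,23,0,0.2,0,0,0,-14.5,29,0,0.22,0,0,0,-17.5,35,0,0.22,0,0,0,-20.5,41,0,0.22,0,0,0,-23.5,47,0]' 40; python3 - <<'E'
from h import *
s=get_state();print(s['tcp_pos'],s['width'],go([.5602,.1458,.27],91))
E
```

```text
time_s: 17.98
tcp_pos: [0.5452, 0.0847, 0.2977]
eef_rot: [[0.002, -1.0, -0.018], [-0.0, -0.018, 1.0], [-1.0, -0.002, -0.0]]
contact_force: [0.7, -0.3, -1.9]
width: 0.0696
[0.54524728 0.08466261 0.29771751] 0.06955535982266364 [ 1.000e-03 -0.000e+00  2.000e-03  2.773e+00 -1.600e+00  6.087e+00]
```

```bash
python3 -m creep '[0,0,0,2,-1.6,6.1,0,0,0,0.002,6,-1.6,6.1,0,0,0,0.002,11,-1.6,6.1,0,0,0,0.002,16,-1.6,6.1,0,0,0,0.002,20,-1.6,6.1,0,0,0,0.002,22.5,-1.6,6.1,0,0,0,0.002,22.5,-1.6,6.1,0,0,0,0.002,22.5,-1.6,6.1,0]' 40; python3 - <<'E'
from h import *
s=get_state();print(s['tcp_pos'],s['width'],go([.5602,.1458,.058],91))
E
```

```text
time_s: 18.98
tcp_pos: [0.5607, 0.1459, 0.0731]
eef_rot: [[0.0, -1.0, -0.018], [-0.0, -0.018, 1.0], [-1.0, -0.0, -0.0]]
contact_force: [0.1, -0.2, -2.0]
width: 0.0697
[0.56072017 0.1458678  0.07307716] 0.06967106331210364 [ 0.    -0.     0.     1.508  0.052 -0.005]
```

```bash
python3 -m creep '[0,0,0,1.2,0.05,0,0,0,0,0,1.5,0.05,0,0,0,0,0,1.6,0.05,0,0,0,0,0,1.7,0.05,0,0,0,0,0,1.8,0.05,0,0,0,0,0,1.8,0.05,0,0]' 40
```

```text
time_s: 19.73
tcp_pos: [0.5604, 0.1459, 0.0577]
eef_rot: [[-0.0, -1.0, -0.018], [-0.001, -0.018, 1.0], [-1.0, 0.0, -0.001]]
contact_force: [-10.1, -0.6, 17.0]
width: 0.0695
```

```bash
python3 -m creep '[0,0,0,0,0,0,0,0,0,0,0,0,0,1,0,0,0,0,0,0,1,0,0,0,0,0,0,1,0,0,0,-6,0,0,1,0,0,0,-12,0,0,1,0,0,0,-18,0,0,1,0,0,0,-24,0,0,1]'; python3 - <<'E'
from h import *
s=get_state();print(s['tcp_pos'],s['width'],s['contact_force'],go([.578,-.391,.29],82))
E
```

```text
time_s: 20.72
tcp_pos: [0.5602, 0.1461, 0.2996]
eef_rot: [[-0.0, -1.0, -0.018], [-0.001, -0.018, 1.0], [-1.0, 0.0, -0.001]]
contact_force: [0.5, 0.7, 0.2]
width: 0.0919
[0.56015234 0.14607558 0.29964253] 0.09187583828247134 [0.49208443 0.71629477 0.20743303] [ 1.580e-01 -1.000e-03  0.000e+00  1.007e+00 -8.120e-01 -5.373e+01]
```

```bash
python3 -m creep '[0,0,0,0,0,-6,1,0.1,0,0,0,-0.2,-18,1,0.158,0,0,0.3,-0.4,-30,1,0.158,0,0,1,-0.8,-42,1,0.158,0,0,1,-0.8,-53.7,1,0.158,0,0,1,-0.8,-53.7,1,0.158,0,0,1,-0.8,-53.7,1,0.158,0,0,1,-0.8,-53.7,1]'; python3 -m creep '[0,0,0,0,0,-5,1,0,0,0,0,0,-5.4,1,0,0,0,0,0,-5.4,1]';python3 - <<'E'
from h import *
s=get_state();print(s['tcp_pos'],go([.578,-.391,.10],82))
t=cam("top");c=cam("side")
for q in cases(t,.03): print(np.round(q,3))
A=cv2.resize(t['pixels'][155:215,200:270],None,fx=6,fy=6,interpolation=cv2.INTER_CUBIC)
B=cv2.resize(c['pixels'][300:420,120:260],(420,360))
cv2.imwrite("pics/c9.png",np.vstack([np.hstack([A,np.zeros((360,0,3),np.uint8),B[:, :360]]),cv2.copyMakeBorder(cv2.resize(t['pixels'][140:260,350:490],(280,240)),0,0,0,500,0)]))
E
```

```text
time_s: 21.72
tcp_pos: [0.5764, -0.353, 0.2907]
eef_rot: [[0.0, -0.99, 0.14], [-0.001, 0.14, 0.99], [-1.0, -0.0, -0.001]]
contact_force: [-0.2, -0.4, -0.4]
width: 0.0918
time_s: 22.1
tcp_pos: [0.5689, -0.4062, 0.2904]
eef_rot: [[0.0, -0.99, 0.14], [0.0, 0.14, 0.99], [-1.0, -0.0, 0.0]]
contact_force: [-0.7, -0.4, 0.7]
width: 0.092
[ 0.56892444 -0.4061505   0.29043753] [-1.0000e-03  0.0000e+00  0.0000e+00  1.9044e+01 -6.8600e-01  1.6220e+00]
[  0.607  -0.392  85.796  63.583  39.868 232.   ]
```

View pics/c9.png

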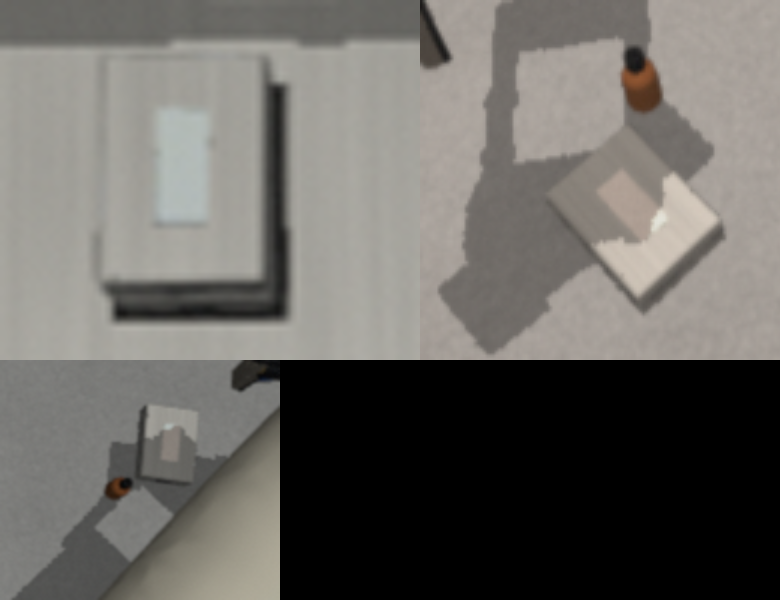

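Case 2 is squarely on case 1. Case C has not moved, and the dropper is clear of the finger positions.

```bash
python3 - <<'E'
from h import *
t=cam("top");o=lambda L:np.array(L)/6.+[200,155]
a=plane(t,o([(103,57),(266,57),(264,283),(107,283)]),.075);print(a.round(4),a.mean(0))
E
python3 -m creep '[0,0,0,6,-0.6,1.6,1,0,0,0,12,-0.7,1.6,1,0,0,0,17,-0.7,1.6,1,0,0,0,19,-0.7,1.6,1,0,0,0,19,-0.7,1.6,1,0,0,0,19,-0.7,1.6,1]'
python3 - <<'E'
from h import *
s=get_state();print(s['tcp_pos'],go([.578,-.391,.010],82))
t=cam("top"); c=cam("side")
cv2.imwrite("pics/x.png",t['pixels'])
E
```

```text
[[0.6076 0.1803 0.075 ]
 [0.6079 0.1112 0.075 ]
 [0.5103 0.1099 0.075 ]
 [0.51   0.1753 0.075 ]] [0.55897013 0.14416429 0.075     ]
time_s: 23.0
tcp_pos: [0.5804, -0.3913, 0.1046]
eef_rot: [[0.004, -0.991, 0.137], [-0.004, 0.137, 0.991], [-1.0, -0.005, -0.004]]
contact_force: [-0.2, -0.5, -0.1]
width: 0.092
[ 0.58037448 -0.3913436   0.10455804] [ 2.000e-03 -4.000e-03  5.000e-03  9.454e+00  2.860e-01  3.500e-02]
```

```bash
python3 -m creep '[0,0,0.003,5,0.28,0,1,0,0,0.003,9.4,0.28,0,1,0,0,0.003,9.4,0.28,0,1,0,0,0.003,9.4,0.28,0,1,0,0,0.003,9.4,0.28,0,1,0,0,0.003,9.4,0.28,0,0,0,0,0.003,9.4,0.28,0,0,0,0,0.003,9.4,0.28,0,0]' 40
python3 -m creep '[0,0,0,0,0,0,0,0,0,0,0,0,0,0,0,0,0,-6,0,0,0,0,0,0,-12,0,0,0,0,0,0,-18,0,0,0,0,0,0,-24,0,0,0,0,0,0,-29,0,0,0,0,0,0,-29,0,0,0]' 40
python3 - <<'E'
from h import *
s=get_state();print(s['tcp_pos'],s['width'],go([.5597,.1458,.30],91))
E
```

```text
time_s: 24.1
tcp_pos: [0.5781, -0.3915, 0.011]
eef_rot: [[0.002, -0.99, 0.138], [-0.004, 0.138, 0.99], [-1.0, -0.002, -0.004]]
contact_force: [-1.4, 0.1, 3.2]
width: 0.0695
time_s: 25.1
tcp_pos: [0.5791, -0.3919, 0.3068]
eef_rot: [[0.009, -0.99, 0.138], [-0.011, 0.137, 0.99], [-1.0, -0.01, -0.01]]
contact_force: [-0.7, 1.0, -1.6]
width: 0.0695
[ 0.57909199 -0.39186696  0.30677748] 0.06946732359001886 [-1.5500e-01 -1.0000e-02  1.0000e-02  7.1000e-02  9.3200e+00  5.2993e+01]
```

```bash
python3 -m creep '[0,0,0,0,0.9,5,0,-0.05,0,0,0,2,11,0,-0.1,0,0,0,3,17,0,-0.15,0,0,0,4,23,0,-0.155,-0.01,0.01,0,5,29,0,-0.155,-0.01,0.01,0,6.1,35,0,-0.155,-0.01,0.01,0,7.2,41,0,-0.155,-0.01,0.01,0,8.2,47,0]' 40; python3 - <<'E'
from h import *
s=get_state();print(s['tcp_pos'],s['width'],go([.5597,.1458,.105],91))
E
```

```text
time_s: 26.1
tcp_pos: [0.5611, 0.0868, 0.2985]
eef_rot: [[-0.004, -1.0, -0.017], [-0.0, -0.017, 1.0], [-1.0, 0.004, -0.0]]
contact_force: [0.7, 0.3, -0.9]
width: 0.0698
[0.56112356 0.08683334 0.29852917] 0.06983195931338974 [-1.0000e-03 -0.0000e+00 -4.0000e-03  1.9352e+01 -4.2000e-02  5.9010e+00]
```

```bash
python3 -m creep '[0,0,0,1,0,5.9,0,0,0,-0.004,5,0,5.9,0,0,0,-0.004,10,0,5.9,0,0,0,-0.004,15,0,5.9,0,0,0,-0.004,19,-0.04,5.9,0,0,0,-0.004,19.3,-0.04,5.9,0,0,0,-0.004,19.3,-0.04,5.9,0,0,0,-0.004,19.3,-0.04,5.9,0]' 40; python3 - <<'E'
from h import *
s=get_state();print(s['tcp_pos'],s['width'],go([.5597,.1458,.088],91))
E
```

```text
time_s: 27.1
tcp_pos: [0.5612, 0.1458, 0.1076]
eef_rot: [[0.003, -1.0, -0.017], [-0.0, -0.017, 1.0], [-1.0, -0.003, -0.0]]
contact_force: [1.2, 0.2, -0.8]
width: 0.0696
[0.56119538 0.14582604 0.10763216] 0.06955988852778747 [-1.000e-03 -0.000e+00  3.000e-03  1.963e+00  1.560e-01  0.000e+00]
```

```bash
python3 -m creep '[0,0,0.003,1.2,0.15,0,0,0,0,0.003,1.6,0.15,0,0,0,0,0.003,1.8,0.15,0,0,0,0,0.003,1.95,0.15,0,0,0,0,0.003,2.05,0.15,0,0,0,0,0.003,2.1,0.15,0,0,0,0,0.003,2.1,0.15,0,0]' 40
```

```text
time_s: 27.98
tcp_pos: [0.5598, 0.1458, 0.0867]
eef_rot: [[0.0, -1.0, -0.017], [-0.0, -0.017, 1.0], [-1.0, -0.0, -0.0]]
contact_force: [1.4, 0.4, -1.2]
width: 0.0697
```

```bash
python3 -m creep '[0,0,0,0.1,0,0,0,0,0,0,0.15,0,0,0,0,0,0,0.2,0,0,0,0,0,0,0.2,0,0,0]' 40
```

```text
time_s: 28.48
tcp_pos: [0.56, 0.1458, 0.086]
eef_rot: [[0.001, -1.0, -0.017], [-0.0, -0.017, 1.0], [-1.0, -0.001, -0.0]]
contact_force: [-5.2, 1.0, 7.7]
width: 0.0691
```

```bash
python3 -m creep '[0,0,0,0,0,0,0,0,0,0,0,0,0,1,0,0,0,0,0,0,1,0,0,0,0,0,0,1,0,0,0,-6,0,0,1,0,0,0,-12,0,0,1,0,0,0,-18,0,0,1,0,0,0,-21,0,0,1]'; python3 -m creep '[0,0,0,0,0,6,1,0,0,0,0,0,12,1,0,0,0,0,1,18,1,0,0,0,0,2,24,1,0,0,0,0,2,30,1,0,0,0,0,2,31,1,0,0,0,0,2,31,1,0,0,0,0,2,31,1]';python3 - <<'E'
from h import *
s=get_state();print(s['tcp_pos'],s['width'],s['contact_force'])
t=cam("top"); c=cam("side")
A=cv2.resize(t['pixels'][150:220,190:270],None,fx=5,fy=5,interpolation=cv2.INTER_CUBIC)
cv2.imwrite("pics/c10.png",np.hstack([A,cv2.resize(c['pixels'][130:270,240:400],(400,350))]))
P=np.array(s['tcp_pos']);
# tilted tool: jaw azimuth 105, lean body toward +y by 6 deg
tilt=Ro.from_rotvec(np.deg2rad(6)*np.array([-1,0,0])).as_matrix()
T=tilt@Rd(105);R=np.array(s['eef_rot']); print("fingers axis",T[:,0])
for z in(.14,.080): print(np.r_[Ro.from_matrix(R.T@T).as_rotvec(),R.T@(np.array([.5365,.456,z])-P)*100].round(3))
E
```

```text
time_s: 29.48
tcp_pos: [0.5611, 0.146, 0.3005]
eef_rot: [[0.007, -1.0, -0.017], [-0.0, -0.017, 1.0], [-1.0, -0.007, -0.0]]
contact_force: [-0.4, 0.3, -0.2]
width: 0.0918
time_s: 30.48
tcp_pos: [0.5365, 0.4542, 0.3006]
eef_rot: [[0.007, -1.0, -0.015], [-0.0, -0.015, 1.0], [-1.0, -0.007, -0.001]]
contact_force: [0.4, -0.8, 0.9]
width: 0.0918
[0.53648313 0.45415148 0.30059086] 0.09183815642304174 [ 0.4435833  -0.82499858  0.90242987]
fingers axis [ 0.         -0.10452846 -0.9945219 ]
[-0.247  0.103  0.022 16.059  0.111  0.193]
[-2.4700e-01  1.0300e-01  2.2000e-02  2.2058e+01  1.5400e-01  1.9700e-01]
```

View pics/c10.png

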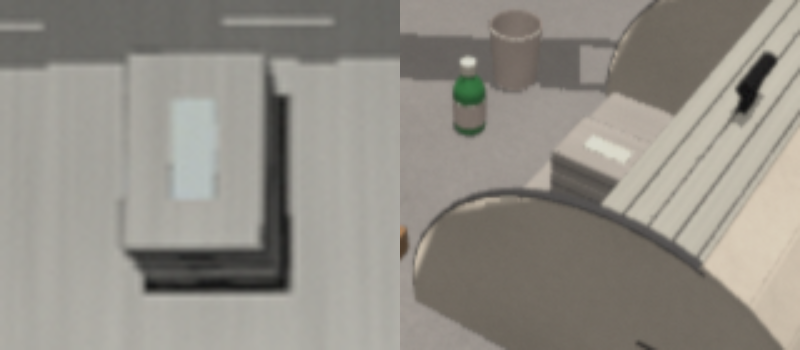

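The stack of three looks square in both views and the shutter is up. Next I approach the knob with a slight lean away from the cheek.

```bash
python3 - <<'E'
from h import *
t=cam("top");o=lambda L:np.array(L)/5.+[190,150]
a=plane(t,o([(126,54),(266,54),(262,248),(125,248)]),.105);print(a.round(4),a.mean(0))
E
python3 -m creep '[-0.12,0.05,0.01,5,0.1,0.1,0.6,-0.247,0.103,0.022,11,0.1,0.1,0.6,-0.247,0.103,0.022,16,0.1,0.1,0.6,-0.247,0.103,0.022,16,0.1,0.1,0.6,-0.247,0.103,0.022,16,0.1,0.1,0.6,-0.247,0.103,0.022,16,0.1,0.1,0.6]'
python3 - <<'E'
from h import *
s=get_state();P=np.array(s['tcp_pos']);R=np.array(s['eef_rot']);T=Ro.from_rotvec(np.deg2rad(6)*np.array([-1,0,0])).as_matrix()@Rd(105)
print(np.r_[Ro.from_matrix(R.T@T).as_rotvec(),R.T@(np.array([.5365,.455,.08])-P)*100].round(3))
E
```

```text
[[0.6082 0.1804 0.105 ]
 [0.6086 0.1113 0.105 ]
 [0.5109 0.111  0.105 ]
 [0.5106 0.1774 0.105 ]] [0.5595616  0.14500992 0.105     ]
time_s: 31.38
tcp_pos: [0.5386, 0.4562, 0.145]
eef_rot: [[0.005, -0.966, -0.258], [-0.101, -0.257, 0.961], [-0.995, 0.021, -0.099]]
contact_force: [-0.4, 0.8, -0.1]
width: 0.0554
[-1.000e-03  2.000e-03  6.000e-03  6.476e+00  9.100e-02  5.850e-01]
```

```bash
python3 -m creep '[0,0,0.005,2,0.1,0.4,0.6,0,0,0.005,4,0.1,0.58,0.6,0,0,0.005,5.5,0.1,0.58,0.6,0,0,0.005,6.4,0.1,0.58,0.6,0,0,0.005,6.4,0.1,0.58,0.6,0,0,0.005,6.4,0.1,0.58,0.6]' 10; python3 -m creep '[0,0,0,0,0,0,0,0,0,0,0,0,0,0,0,0,0,0,0,0,0,0,0,0,0,0,0,0,0,0,0,0,0,0,0]' 10
python3 - <<'E'
from h import *
s=get_state();print(s['moment'],s['joint_pos'])
E
```

```text
time_s: 32.12
tcp_pos: [0.5369, 0.4553, 0.0815]
eef_rot: [[0.001, -0.966, -0.258], [-0.102, -0.257, 0.961], [-0.995, 0.025, -0.099]]
contact_force: [-0.5, 0.2, 0.8]
width: 0.0554
time_s: 32.75
tcp_pos: [0.5369, 0.4555, 0.0815]
eef_rot: [[0.001, -0.966, -0.258], [-0.101, -0.257, 0.961], [-0.995, 0.025, -0.098]]
contact_force: [-0.6, 0.4, -0.2]
width: 0.0161
[ 0.36955902  0.05798675 -0.01823976] [ 0.57219828  0.6544286   1.22277691 -0.08873533  1.31924671 -1.23502768]
```

```bash
python3 -m creep '[0,0,0,0,0,0,0,0.13,0,0,0,0,0,0,0.26,0,0,0,0,0,0,0.39,0,0,0,0,0,0,0.52,0,0,0,0,0,0,0.65,0,0,0,0,0,0,0.785,0,0,0,0,0,0,0.785,0,0,0,0,0,0]' 25
python3 - <<'E'
from h import *
s=get_state();R=np.array(s['eef_rot']);print(s['moment'],np.degrees(np.arctan2(R[1,2],R[0,2])),go([.5369,.4555,.0815]))
E
```

```text
time_s: 33.75
tcp_pos: [0.5369, 0.4559, 0.0816]
eef_rot: [[0.002, -0.866, 0.499], [-0.1, 0.497, 0.862], [-0.995, -0.051, -0.086]]
contact_force: [0.1, 1.9, -0.2]
width: 0.0159
[ 0.72833129 -0.04496955  0.01464537] 59.92392499347871 [ 0.     0.     0.     0.014 -0.02  -0.035]
```

```bash
python3 -m creep '[0.13,0,0,0,0,0,0,0.26,0,0,0,0,0,0,0.39,0,0,0,0,0,0,0.52,0,0,0,0,0,0,0.65,0,0,0,0,0,0,0.785,0,0,0,0,0,0,0.785,0,0,0,0,0,0,0.785,0,0,0,0,0,0]' 25
python3 - <<'E'
from h import *
s=get_state();R=np.array(s['eef_rot']);print(s['moment'],np.degrees(np.arctan2(R[1,2],R[0,2])),s['tcp_pos'])
E
```

```text
time_s: 34.75
tcp_pos: [0.5372, 0.4559, 0.0817]
eef_rot: [[0.002, -0.263, 0.965], [-0.1, 0.96, 0.262], [-0.995, -0.097, -0.024]]
contact_force: [1.5, 0.1, 0.1]
width: 0.0149
[ 0.3331941  -0.31590537 -0.0829855 ] 15.185931149069917 [0.53720523 0.45588378 0.08169551]
```

```bash
python3 -m creep '[0,0,0,0,0,0,0.6,0,0,0,0,0,0,0.6,0,0,0,0,0,0,0.6,0,0,0,-5,0,0,0.6,0,0,0,-11,0,0,0.6,0,0,0,-16,0,0,1,0,0,0,-16,0,0,1]' 25
python3 - <<'E'
from h import *
s=get_state();print(s['tcp_pos'],go([.25,.53,.24],60))
E
```

```text
time_s: 35.62
tcp_pos: [0.5389, 0.4737, 0.2477]
eef_rot: [[0.012, -0.263, 0.965], [-0.094, 0.96, 0.263], [-0.995, -0.094, -0.014]]
contact_force: [-0.0, 0.3, -0.1]
width: 0.0733
[0.53894218 0.47373385 0.2477469 ] [ -0.78   -0.05    0.084  -0.092  13.07  -26.387]
```

```bash
python3 -m creep '[-0.13,0,0,0,2.5,-5,1,-0.26,0,0.03,0,5,-10,1,-0.4,0,0.05,0,7.5,-15,1,-0.55,-0.05,0.08,0,10,-20,1,-0.7,-0.05,0.08,0,13,-26,1,-0.78,-0.05,0.08,0,13,-26,1,-0.78,-0.05,0.08,0,13,-26,1,-0.78,-0.05,0.08,0,13,-26,1]'
python3 - <<'E'
from h import *
s=get_state();print(s['tcp_pos'],s['contact_force'])
t=cam("top"); c=cam("side")
A=cv2.resize(t['pixels'][155:225,80:150],None,fx=6,fy=6,interpolation=cv2.INTER_CUBIC)
cv2.imwrite("pics/c11.png",np.hstack([A,cv2.resize(t['pixels'],(380,420))[:, :]]))
cv2.imwrite("pics/s3.png",c['pixels'])
E
```

```text
time_s: 36.62
tcp_pos: [0.2545, 0.5298, 0.2384]
eef_rot: [[0.002, -0.865, 0.502], [-0.004, 0.502, 0.865], [-1.0, -0.004, -0.002]]
contact_force: [-0.9, 0.5, 0.3]
width: 0.0922
[0.25446334 0.52982471 0.23839428] [-0.92218744  0.53213264  0.29721308]
```

View pics/c11.png

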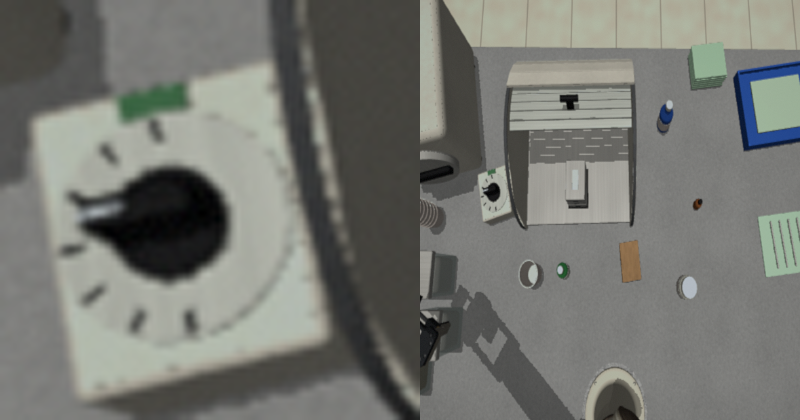

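The white line now points left. I check its angle on the plane of the knob's top.

```bash
python3 - <<'E'
from h import *
t=cam("top")
g=t['pixels'][180:197,90:106].astype(int); m=g.min(2)>120
o=lambda L:np.array(L)/6.+[80,155]
p=plane(t,o([(82,212),(122,206)]),.101)[:,:2]; c=np.array([.537,.456]);print(p)
T=plane(t,o([(190,322),(138,322),(93,295),(72,249),(78,198),(110,153),(155,130)]),.058)[:,:2]
print("ticks",[round(float(np.degrees(np.arctan2(*(q-c)[::-1])))%360) for q in T],"tip",[round(float(np.degrees(np.arctan2(*(q-c)[::-1])))%360) for q in p],"line",np.degrees(np.arctan2(*(p[0]-p[1])[::-1])))
E
```

```text
[[0.53303766 0.47514418]
 [0.53561718 0.45910521]]
ticks [193, 164, 133, 104, 75, 44, 16] tip [102, 114] line 99.13653991115217
```

```bash
python3 -c "
from workcell import *; print(get_state()['contact_force']); print(sign_off())"
```

```text
[-0.52587012 -0.25089633  0.37875599]
the job is handed in; nothing more can be done
None
```

I finished the job and handed it in at about 37 s on the robot's clock. The shutter is raised and caught open, the three cases (there was no fourth) are stacked on the mat, and the fan timer is turned three clicks to 3.

**Last checks:**
- **Stack:** the three case centres measured within about 2 mm of each other and of the mat centre. They are lengthways like the mat.
- **Timer:** the knob's white line measured at 99–102°, against 104° for tick 3 and 30° between ticks.
- **Shutter:** still up in the last picture.
- **Other things on the counter:** the other items looked unmoved to the eye in the last top picture; I did not measure them.
- **Robot:** clear of everything, with near-zero force and the gripper open.

**Disagreements and gaps:**
- The two-view heights of the case labels came out at 23–27 mm, against the stated 30 mm. I used the stated height and set each case down by feel of contact.
- The knob was hidden from the side camera, so its height came from the task text.

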